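Load and stack a plaque rack, then latch it

TASK

First lay the carved plaque flat on the middle of the base frame's slatted deck, square with it (its longer sides along the base's longer sides), setting it down rather than dropping it. Then lift the other frame by its handle and stack it on the base so that all four posts are fully home in the corner sockets, keeping hold of it until they are in. Finally swing the red latch fully closed over the stacked frame's rail, let go, and leave the jar, the stack of blanks, the brush and the plaque on its stand where they are.

Things in the scene. Friction and masses are not known exactly. Their poses are not given: they have to be found in the camera images.
- base: Base of the stacking rack, screwed to the bench on the left or right: green slatted deck 150 (x) x 190 (y) mm, flat clear top 22 mm above the bench, a steel socket cup at each corner, centred x = +-55, y = +-75 mm. Origin: centre of its underside, on the bench; z up. Its red latch is at the middle of the +x long side, away from the robot. Turned by up to 0.25 rad.
- socket (a point): Centre of the mouth of one of the four alike steel socket cups, the one at x = +55, y = +75 mm of the base: square, 25 x 25 mm inside, walls 5 mm thick, 20 mm deep, floor level with the deck, rim 42 mm above the bench.
- plaque_mid (a point): Loose carved walnut plaque with a gilt rosette and raised border on its upper face, 60 (x) x 80 (y) x 24 (z) mm, about 90 g, lying flat on the bench, turned by up to 0.4 rad. Point: its centre, half-way up; z up. Best grasped across its 60 mm width (x). Lying on the base's deck, the point is 34 mm above the bench.
- frame_mid (a point): Loose upper frame, wood, about 0.55 kg, 130 x 170 mm, 138 mm tall, standing on its feet. Point: its centre, 69 mm above the feet's ends; z up. Four round posts 20 mm thick at x = +-55, y = +-75 mm, the lowest 10 mm tapering to an 8 mm tip; post tops 21 mm above the point. Home: point 91 mm above the bench, over the base's origin, x and y axes parallel to the base's (either way round).
- frame_handle (a point): Centre of the upper frame's handle, 60 mm above frame_mid: dark wooden bar along the frame's y, 20 mm wide (x), 18 mm high, 110 mm long, on two uprights at y = +-45 mm, 38 mm free under it down to the deck boards. Grasp it from above, across x.
- frame_rail (a point): Middle of the top of one of the upper frame's two low rails (12 x 12 mm, along y, at x = +-55 mm), 31 mm below frame_mid. The closed latch's tongue reaches over the rail on the latch's side.
- latch (a joint): Angle of the red swing latch: 0 open, 1.571 fully closed (firm stop); starts at 0 to 0.25. Turns level about a vertical pivot, counter-clockwise from above to close; light friction (1.5 N at the knob), stays where left. Closed, its 48 mm tongue lies 3 mm above the rail of the seated frame; if the frame is not home it hits the rail's side. Open, it is out of the frame's way.
- latch_knob (a point): Grip point of the latch's upright black knob: round, 18 mm thick, from 71 to 115 mm above the bench; point 97 mm above it, on a circle of radius 45 mm about the pivot. At latch angle q it lies from the pivot in direction q - 0.873 rad from the base's +x. Pinch it along the base's y, or push it towards the base's +y.
- latch_pivot (a point): Point on the latch's vertical pivot axis, as high as latch_knob, at x = 88 mm, y = 0 of the base.
- wax_jar_mid (a point): Bystander: squat amber glass jar with brass cap, 64 mm across, 75 mm tall; point at its centre.
- blanks_mid (a point): Bystander: stack of four walnut blanks, 90 x 110 x 60 mm; point at its centre.
- brush_mid (a point): Bystander: dusting brush 190 mm long lying on the bench; point near its middle.
- display_mid (a point): Bystander: small plaque upright on a pale wooden foot 90 x 80 mm, about 115 mm tall; point at its centre.

How it is judged:
By the outcome, as a careful person would: the job done as asked, in the order asked, and still so for the second after the job is handed in, with the robot touching nothing.
It also fails if it takes over 72 s, if anything falls off the work surface, if the arm or the gripper's body presses on something with over 40 N, if the wrist force passes 120 N, or if a joint passes its speed limit or range.

ROBOT

A 7-joint arm with a two-finger parallel gripper is mounted at the origin on the work surface. World frame = base frame: x ahead of the robot, y to its left, z up, the work surface at z = 0. Lengths are in m, angles in rad, forces in N, time in s.
With the tool pointing down it reaches from about 0.425 to 0.925 m from the base axis. Payload 6.8 kg.
Tool frame: the origin (TCP) lies at the very end of the fingers, on their centre line; the grasp point (between the pads) lies 19 mm behind it; z points along the fingers, y is the line along which they close (so a half turn about z gives the same grasp; the last joint's range is limited). The gripper opens to 85 mm and grips with 20 to 120 N. Pads are 22 mm wide; open, the fingers measure 114 mm over their backs; the gripper's body (76 mm by 85 mm) begins 54 mm behind the grasp point. The pads swing forward as they close: fully open they stand 13 mm farther back than shut.
Start: joints at [1.146, 0.477, 0.022, 1.555, -0.011, 1.109, -0.083], TCP at [0.21, -0.641, 0.231] pointing down, gripper open.
Joint ranges: [-2.96, 2.96], [-0.34, 2.1], [-1.41, 1.46], [0.24, 2.44], [-1.37, 4.51], [0.17, 1.92], [-2.96, 2.96]. Speed limits (rad/s): [2.39, 2.39, 3.14, 3.14, 3.14, 3.14, 3.14].

INTERFACE

Orientations are given as a unit quaternion [w, x, y, z].
In Python, from bench import get_obs, read_camera, get_calibration, order, search_frame, masks_of gives the robot as it stands.
- The arm moves only by the tool apply_moves, never from a script. Its argument "moves" is a list that holds one entry, the list of rows, each a list of 5 numbers: the gripper command: -1 is shut, 1 is fully open, values between are in proportion, then the shift along the world's x, y, z in cm, then the turn about the world's z in degrees. In form: [[[gripper, dx, dy, dz, turn], ...]]. A call has 1 to 20 rows; each row shifts and turns the commanded pose from where the row before left it; what a row does not reach is not made up. A row lasts 1/12 s, in which the tool goes at most 41.7 mm and 7.16 degrees, less where a joint would pass 70% of its speed; a pose out of reach is approached as far as the arm can. A call with a gripper value outside its range is refused whole. The fingers move at their own pace and stop on an object; "squeeze" is the grip in N (left out, the last holds). Time passes only in rows, so rows that do not move let the fingers close. It gives the time, the measured TCP pose, the force, the opening and the grip force at its end, in the units of the state.
- get_obs(): the state, without advancing time (a new reading comes with each control period).
- read_camera(name): name is "scene" or "top"; returns the picture (400x640x3 uint8, red, green, blue); there is no depth.
- get_calibration(name): a dict with "mtx" (3x3 intrinsics, pixels), "R" (3x3) and "t" (3): a world point X has camera coordinates R X + t. Camera axes: x right, y down, z forward; pixel columns grow to the right and rows downward; lengths in m; the calibration is good to about 2 mm. A picture is of the moment at which its call begins. get_calibration takes no time and is no camera call.
- order.finish_job(): hands the job in; it is judged then, once.
Trained networks look in the newest picture that a camera, given by its name, has taken for a name from the list of things; names that differ only in an ending like _2 or _b are one class to them, and where a whole thing is asked for, a point or a joint stands for the part that bears it (a point fixed in the world has none). Each returns a list of dicts, best first, with "p" (0 to 1); they miss things now and then, are a little off and sometimes report something else, mostly with a low value. They report only what shows in the picture. A call takes as long as a camera call.
- search_frame(camera, target): "location" ([x, y, z] in m, in the coordinates of the camera as it stood for that picture, good to about 4 mm: the middle of the surface that is visible of it).
- masks_of(camera, target): "region" (400x640 bool, what is visible of it).
The state is a dict: "t": time; "joints": joint angles; "joint_velocities": joint speeds; "joint_torque": joint torques, N m; "tcp_pos": TCP position; "orientation": TCP orientation; "ft_force": force on the tool from outside, world axes, zero at the start; "torque": the same for the moment, N m; "grip_width": finger opening in m; "gripper_force": force on a finger pad.
Only numpy, scipy, OpenCV 4.12 (cv2) and the standard library are available. Lean on these libraries where they do the work, as an engineer would, in place of code of your own. Each camera call takes 0.05 s, during which the arm holds its last target. There are 200 camera calls.

## Working session

There is one attempt and no reset: what is moved stays moved. The work goes in short steps, Python scripts to look and compute and a tool call to move; the robot and the scene stay as the last step left them, time stands still between calls to the robot, and variables do not carry over. Pictures are saved under pics/ and viewed, at most 13 in all, crops included, and the job is handed in when it is done.

Besides the shell and the picture viewer there is one more tool, called after "Request:" as a command line: name --argument value ..., lists and objects as JSON in quotes. apply_moves: Moves the arm, as the interface text tells. Its arguments: {"type":"object","properties":{"moves":{"type":"array","items":{"type":"array","items":{"type":"array","items":{"type":"number"}}}},"squeeze":{"type":"number"}},"required":["moves"]}

```bash
mkdir -p pics
cat > h.py <<'E'
import numpy as np, cv2
from bench import get_obs, read_camera, get_calibration, order, search_frame, masks_of
def cal(n):
    c=get_calibration(n); return np.array(c['mtx']),np.array(c['R']),np.array(c['t']).ravel()
def w(n,l):
    K,R,t=cal(n); return R.T@(np.array(l)-t)
def pix(n,X):
    K,R,t=cal(n); p=K@(R@np.array(X)+t); return p[:2]/p[2]
def ray(n,uv,z):  # point at height z
    K,R,t=cal(n); d=R.T@np.linalg.solve(K,[uv[0],uv[1],1]); c=-R.T@t; return c+d*(z-c[2])/d[2]
def tri(uv1,uv2):
    A=[];b=[]
    for n,uv in (('scene',uv1),('top',uv2)):
        K,R,t=cal(n); P=K@np.c_[R,t]
        for i in (0,1):
            r=uv[i]*P[2]-P[i]; A.append(r[:3]); b.append(-r[3])
    return np.linalg.lstsq(np.array(A),np.array(b),rcond=None)[0]
def shot(n,f):
    im=read_camera(n); cv2.imwrite('pics/'+f,im[...,::-1]); return im
E
python3 - <<'E'
from h import *
np.set_printoptions(precision=4,suppress=True)
o=get_obs();print(o['tcp_pos'],o['orientation'],o['grip_width'],o['t'])
for n in('scene','top'):
    shot(n,n+'0.png');K,R,t=cal(n);print(n,-R.T@t)
    for k in 'base socket plaque_mid frame_mid frame_handle frame_rail latch latch_knob wax_jar_mid blanks_mid brush_mid display_mid'.split():
        print(k,[(np.round(w(n,d['location']),3).tolist(),round(d['p'],2)) for d in search_frame(n,k)[:4]])
E
```

```text
[ 0.2101 -0.6409  0.2303] [-0.0009  0.9875  0.1577 -0.0002] 0.08522813479111077 0.0
scene [1.4888 0.4035 1.1107]
base [([0.522, 0.222, 0.024], 0.69)]
socket [([0.609, 0.217, 0.075], 0.35)]
plaque_mid []
frame_mid [([0.497, -0.229, 0.081], 0.59)]
frame_handle [([0.492, -0.23, 0.087], 0.63)]
frame_rail [([0.494, -0.229, 0.084], 0.6)]
latch [([0.611, 0.217, 0.073], 0.78)]
latch_knob [([0.611, 0.215, 0.071], 0.63)]
wax_jar_mid [([0.789, -0.003, 0.058], 0.66)]
blanks_mid [([0.667, -0.414, 0.065], 0.64)]
brush_mid [([0.735, 0.217, 0.014], 0.87), ([0.518, 0.225, 0.025], 0.2)]
display_mid [([0.617, 0.435, 0.046], 0.93)]
top [0.4838 0.0056 1.4336]
base [([0.518, 0.216, 0.022], 0.95)]
socket []
plaque_mid [([0.567, -0.007, 0.027], 0.87)]
frame_mid [([0.474, -0.24, 0.082], 0.57)]
frame_handle [([0.47, -0.239, 0.082], 0.98)]
frame_rail [([0.475, -0.24, 0.08], 0.74), ([0.567, -0.009, 0.028], 0.35)]
latch [([0.6, 0.218, 0.069], 0.57)]
latch_knob [([0.601, 0.216, 0.072], 0.51)]
wax_jar_mid [([0.768, -0.014, 0.074], 0.92), ([0.521, 0.217, 0.023], 0.41)]
blanks_mid []
brush_mid [([0.726, 0.216, 0.022], 0.73), ([0.52, 0.213, 0.024], 0.44)]
display_mid [([0.611, 0.426, 0.014], 0.65)]
```

View pics/top0.png

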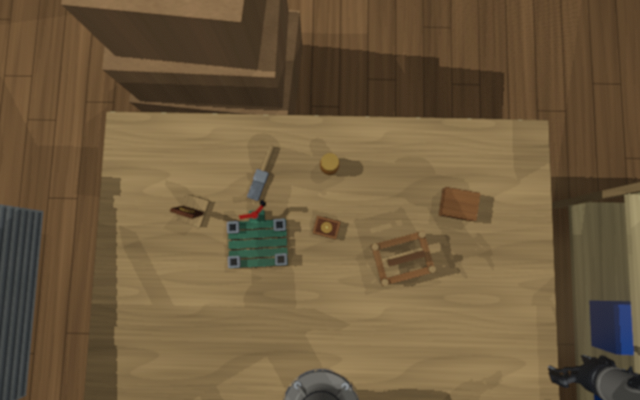

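View pics/scene0.png

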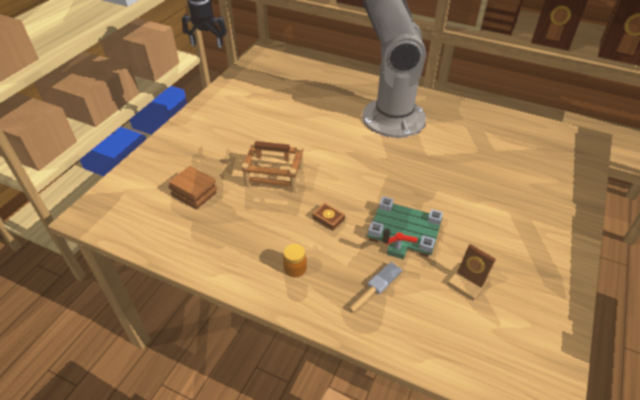

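The top view shows the base at about (258,243), with cups at (233,228), (280,225), (234,262) and (281,259). The plaque is at (326,227), and the frame's posts are at (375,247), (422,236), (385,282) and (433,270). Next I'll zoom in for sub-pixel points.

Run:
```python
from h import *
T=cv2.imread('pics/top0.png');S=cv2.imread('pics/scene0.png')
def crop(I,x,y,w,h,s): return cv2.resize(I[y:y+h,x:x+w],None,fx=s,fy=s,interpolation=cv2.INTER_CUBIC)
a=crop(T,220,195,80,80,5);b=crop(T,365,225,80,70,5)
c=crop(T,306,207,40,40,5)
top=np.zeros((400,800,3),np.uint8);top[:,:400]=a;top[:350,400:]=b
cv2.imwrite('pics/z1.png',top)
d=crop(S,360,190,90,70,4.4444);e=crop(S,235,135,75,60,5)
m=np.zeros((600,800,3),np.uint8);m[:d.shape[0],:400]=d[:,:400];m[:300,400:775]=e;m[330:530,:200]=c;m[330:530,220:470]=crop(S,303,197,50,40,5)
cv2.imwrite('pics/z2.png',m)
np.set_printoptions(precision=4,suppress=True)
for n in('scene','top'):
    read_camera(n)
    for k in 'plaque_mid frame_handle latch_knob base'.split():
        for d in masks_of(n,k)[:1]:
            r=d['region'].astype(np.uint8);q=np.argwhere(r)[:,::-1]
            print(n,k,round(d['p'],2),len(q),q.mean(0),cv2.minAreaRect(q.astype(np.float32)))
```

```text
scene plaque_mid 0.8 496 [328.8306 216.8286] ((328.59234619140625, 216.33847045898438), (29.39623260498047, 19.845556259155273), 29.744882583618164)
scene frame_handle 0.83 1807 [272.5351 163.3309] ((272.16168212890625, 165.23341369628906), (59.643611907958984, 45.840736389160156), 7.275004863739014)
scene latch_knob 0.67 234 [397.5299 237.6496] ((400.0, 236.5), (13.0, 32.0), 90.0)
scene base 0.63 2922 [404.4904 228.5294] ((403.3869934082031, 230.6132354736328), (67.25540924072266, 54.88685607910156), 14.67639446258545)
top plaque_mid 0.8 439 [325.2984 227.5604] ((325.326904296875, 227.63461303710938), (24.46991539001465, 18.418214797973633), 15.255120277404785)
top frame_handle 0.57 1522 [401.8725 258.0539] ((401.1153869628906, 258.4230651855469), (42.80043029785156, 57.00876235961914), 74.74488067626953)
top latch_knob 0.6 178 [253.1292 211.6685] ((252.81454467773438, 212.1946258544922), (12.05540657043457, 30.49530029296875), 55.7131233215332)
top base 0.76 3020 [256.7066 240.7334] ((255.8450469970703, 234.2454833984375), (66.02043151855469, 59.69426727294922), 87.27368927001953)
```

View pics/z1.png

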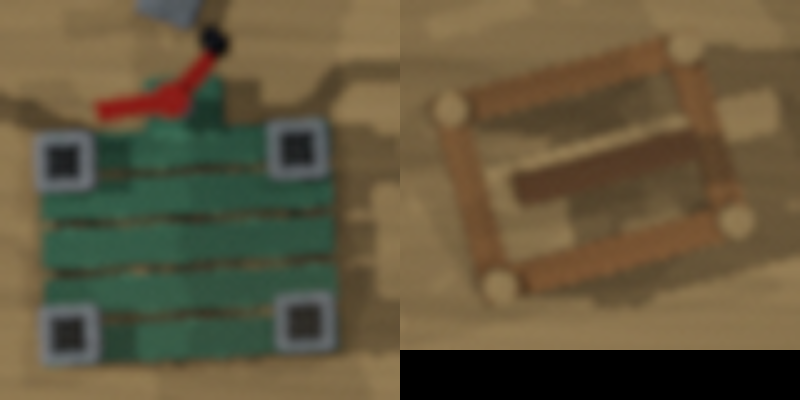

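View pics/z2.png

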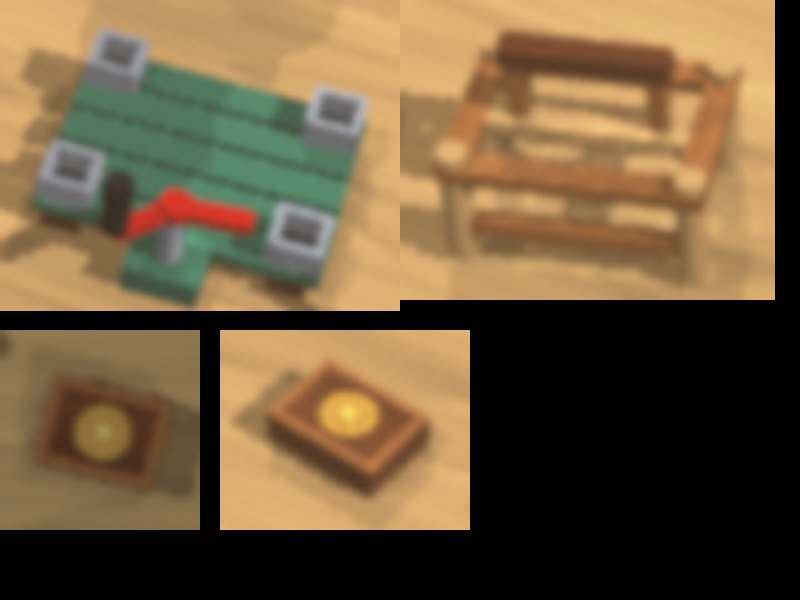

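```bash
cat > fit.py <<'E'
from h import *
from scipy.optimize import least_squares
np.set_printoptions(precision=4,suppress=True)
def up(p,o,s,off=(0,0)): return (np.array(p)-np.array(off)+.5)/s-.5+np.array(o)
def fit(obs,x0):  # obs: (cam, uv, local xyz); pose x,y,z,yaw
    def f(p):
        c,s=np.cos(p[3]),np.sin(p[3]);r=[]
        for n,uv,l in obs:
            X=[p[0]+c*l[0]-s*l[1],p[1]+s*l[0]+c*l[1],p[2]+l[2]];r+=list(pix(n,X)-uv)
        return np.array(r)
    r=least_squares(f,x0,loss='soft_l1',f_scale=1.);print(r.x,'res',r.fun.reshape(-1,2).round(1).tolist());return r.x
E
python3 - <<'E'
from fit import *
t=lambda p:('top',up(p,(220,195),5)); s=lambda p:('scene',up(p,(360,190),4.4444))
B=fit([(*t((65,161)),(.055,.075,.042)),(*t((297,149)),(.055,-.075,.042)),(*t((70,335)),(-.055,.075,.042)),(*t((305,321)),(-.055,-.075,.042)),
(*s((117,61)),(-.055,-.075,.042)),(*s((335,116)),(-.055,.075,.042)),(*s((71,173)),(.055,-.075,.042)),(*s((300,238)),(.055,.075,.042))],[.52,.22,0,0])
t=lambda p:('top',up(p,(306,207),5,(0,330))); s=lambda p:('scene',up(p,(303,197),5,(220,330)))
fit([(*t((102,432)),(0,0,.012)),(*t((57,375)),(.03,.04,.012)),(*t((172,405)),(.03,-.04,.012)),(*t((152,490)),(-.03,-.04,.012)),(*t((37,462)),(-.03,.04,.012)),
(*s((348,413)),(0,0,.012)),(*s((330,360)),(-.03,-.04,.012)),(*s((430,427)),(-.03,.04,.012)),(*s((268,410)),(.03,-.04,.012)),(*s((368,476)),(.03,.04,.012))],[.57,0,.012,-.3])
t=lambda p:('top',up(p,(365,225),5,(400,0))); s=lambda p:('scene',up(p,(235,135),5,(400,0)))
F=fit([(*t((450,108)),(.055,.075,.021)),(*t((686,47)),(.055,-.075,.021)),(*t((738,220)),(-.055,-.075,.021)),(*t((499,287)),(-.055,.075,.021)),
(*s((452,152)),(.055,-.075,.021)),(*s((690,180)),(.055,.075,.021)),(*s((499,46)),(-.010,-.055,.069)),(*s((672,58)),(-.010,.055,.069))],[.475,-.24,.069,.2])
K,R,tt=cal('scene');print('knob',tri(up((117,180),(360,190),4.4444),up((213,37),(220,195),5)))
E
```

```text
[ 0.5124  0.2147 -0.0046  0.0778] res [[-0.8, 0.4], [-0.5, 0.0], [-0.6, 0.1], [-0.4, 0.2], [-0.6, -0.4], [-0.4, 0.3], [-0.6, 0.1], [-0.6, -0.1]]
[ 0.5673 -0.0075  0.0125 -0.2532] res [[-0.2, 0.4], [-0.6, -0.4], [0.2, 0.2], [-0.8, 1.1], [-1.6, 0.0], [-0.4, 0.6], [-0.7, -0.5], [-0.1, -1.5], [-1.1, 0.6], [-0.3, 0.2]]
[ 0.475  -0.2447  0.0657  0.2854] res [[-0.2, 0.7], [-0.6, 0.0], [-0.6, 0.2], [-0.0, -0.1], [-0.9, 1.3], [-0.8, 0.9], [-0.2, -2.2], [-0.0, -1.0]]
knob [0.6345 0.1901 0.1176]
```

The fits agree with the stated heights to within about 4 mm. Poses are base (0.512, 0.215, yaw 0.078), plaque (0.567, −0.0075, yaw −0.253) and frame (0.475, −0.245, yaw 0.285), and the latch is at about 0.06. Now I'll move above the plaque.

Request:
apply_moves --moves '[[[1, 1.8, 3.17, 0, 2.87], [1, 1.8, 3.17, 0, 2.87], [1, 1.8, 3.17, 0, 2.87], [1, 1.8, 3.17, 0, 2.87], [1, 1.8, 3.17, 0, 2.87], [1, 1.8, 3.17, 0, 2.87], [1, 1.8, 3.17, 0, 2.87], [1, 1.8, 3.17, 0, 2.87], [1, 1.8, 3.17, 0, 2.87], [1, 1.8, 3.17, 0, 2.87], [1, 1.8, 3.17, 0, 2.87], [1, 1.8, 3.17, 0, 2.87], [1, 1.8, 3.17, 0, 2.87], [1, 1.8, 3.17, 0, 2.87], [1, 1.8, 3.17, 0, 2.87], [1, 1.8, 3.17, 0, 2.87], [1, 1.8, 3.17, 0, 2.87], [1, 1.8, 3.17, 0, 2.87], [1, 1.8, 3.17, 0, 2.87], [1, 1.5, 3.17, 0, 2.87]]]'

```text
t: 3.47
tcp_pos: [0.5684, -0.0059, 0.2316]
orientation: [0.0, 0.79, 0.613, 0.0]
ft_force: [0.7, -1.1, -0.1]
grip_width: 0.0855
gripper_force: 0.0
```

Request:
apply_moves --moves '[[[1, -0.1, -0.15, -2.5, 0], [1, 0, 0, -2.5, 0], [1, 0, 0, -2.5, 0], [1, 0, 0, -2.5, 0], [1, 0, 0, -2.5, 0], [1, 0, 0, -2.5, 0], [1, 0, 0, -2.5, 0], [1, 0, 0, -2, 0], [1, 0, 0, -1.5, 0], [1, 0, 0, -1, 0], [1, 0, 0, -0.7, 0], [1, 0, 0, 0, 0], [-1, 0, 0, 0, 0], [-1, 0, 0, 0, 0], [-1, 0, 0, 0, 0], [-1, 0, 0, 0, 0], [-1, 0, 0, 0, 0], [-1, 0, 0, 0, 0], [-1, 0, 0, 0, 0]]]' --squeeze 40

```text
t: 5.05
tcp_pos: [0.5673, -0.0089, 0.0056]
orientation: [0.001, 0.79, 0.613, 0.001]
ft_force: [-0.8, 0.4, 7.0]
grip_width: 0.0591
gripper_force: 43.9
```

Request:
apply_moves --moves '[[[-1, 0, 0, 1, 0], [-1, 0, 0, 2.5, 0], [-1, 0, 0, 3, 0], [-1, 0, 0, 3, 0], [-1, 0, 0, 3, 0], [-1, -0.6, 2.5, 2.4, 2], [-1, -0.6, 2.5, 0, 2], [-1, -0.6, 2.5, 0, 2], [-1, -0.6, 2.5, 0, 2], [-1, -0.6, 2.5, 0, 2], [-1, -0.6, 2.5, 0, 2], [-1, -0.6, 2.5, 0, 2], [-1, -0.6, 2.5, 0, 2], [-1, -0.6, 2.4, 0, 2], [-1, 0, 0, 0, 0.8], [-1, 0, 0, 0, 0], [-1, 0, 0, 0, 0]]]'

```text
t: 6.47
tcp_pos: [0.5124, 0.2142, 0.1536]
orientation: [0.0, 0.68, 0.733, -0.0]
ft_force: [-0.2, -1.0, -0.6]
grip_width: 0.0587
gripper_force: 43.3
```

Run:
```python
from fit import *
o=get_obs();print(o['tcp_pos'],o['orientation'],o['ft_force'],o['grip_width'])
S=shot('scene','s1.png');T=shot('top','t1.png')
for n in('scene','top'):
    for d in masks_of(n,'plaque_mid')[:2]:
        q=np.argwhere(d['region'])[:,::-1];print(n,d['p'],len(q),q.mean(0))
    print([(w(n,d['location']),d['p']) for d in search_frame(n,'plaque_mid')[:2]])
S=S[...,::-1];T=T[...,::-1]
m=np.zeros((500,800,3),np.uint8)
a=cv2.resize(S[150:270,350:450],None,fx=4,fy=4,interpolation=2);b=cv2.resize(T[180:280,210:310],None,fx=4,fy=4,interpolation=2)
m[:480,:400]=a;m[:400,400:]=b;cv2.imwrite('pics/z3.png',m)
```

```text
[0.5124 0.2142 0.1536] [ 0.0003  0.6801  0.7331 -0.0002] [-0.1979 -0.9615 -0.5735] 0.05871875533602061
scene 0.63 461 [413.2299 192.5922]
scene 0.48 3009 [404.3436 228.5706]
[(array([0.5248, 0.2324, 0.1734]), 0.84)]
top 0.6 82 [260.2683 238.2561]
[]
```

View pics/z3.png

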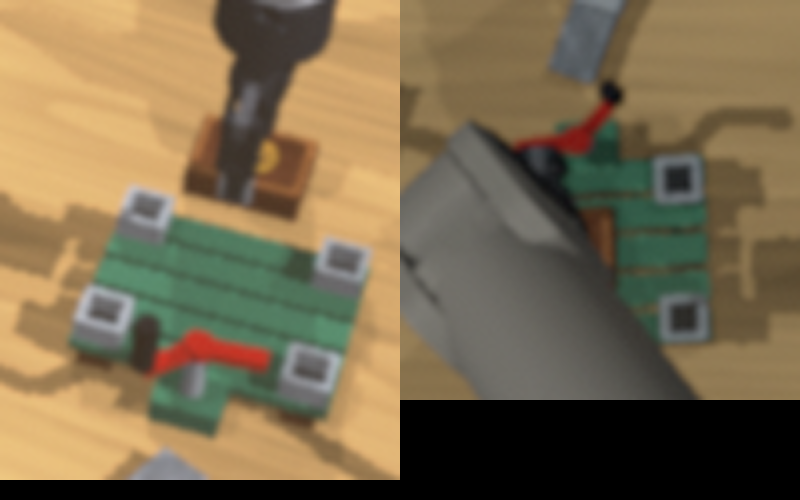

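Run:
```python
from fit import *
s=lambda p:('scene',up(p,(350,150),4))
zb=.012
fit([(*s((206,118)),(-.03,-.04,.012)),(*s((320,148)),(-.03,.04,.012)),(*s((185,190)),(.03,-.04,-.012)),(*s((296,217)),(.03,.04,-.012))],[.512,.214,.16,.08])
B=fit([(*s((147,210)),(-.055,-.075,.042)),(*s((343,259)),(-.055,.075,.042)),(*s((104,310)),(.055,-.075,.042)),(*s((309,368)),(.055,.075,.042))],[.512,.214,.0,.08])
```

```text
[0.4453 0.2066 0.0997 0.0825] res [[1.0, -0.5], [-0.7, -1.4], [0.2, 0.7], [-0.4, 1.0]]
[ 0.5044  0.2144 -0.0068  0.0742] res [[-0.2, -0.4], [-0.2, 0.4], [0.2, 0.0], [0.2, -0.0]]
```

Run:
```python
from fit import *
u=lambda p:up(p,(350,150),4)
P=np.mean([ray('scene',u((206,118)),.172),ray('scene',u((320,148)),.172),ray('scene',u((185,190)),.148),ray('scene',u((296,217)),.148)],0)
C=[ray('scene',u(p),.042) for p in((147,210),(343,259),(104,310),(309,368))]
print(P,np.mean(C,0))
I=[up(p,(220,195),5) for p in((65,161),(297,149),(70,335),(305,321))]
print('top',np.mean([ray('top',p,.042) for p in I],0))
```

```text
[0.508  0.2183 0.16  ] [0.5106 0.2157 0.042 ]
top [0.5129 0.2123 0.042 ]
```

Request:
apply_moves --moves '[[[-1, 0.1, -0.15, -2, 0], [-1, 0, 0, -2, 0], [-1, 0, 0, -2, 0], [-1, 0, 0, -2, 0], [-1, 0, 0, -2, 0], [-1, 0, 0, -1, 0], [-1, 0, 0, -0.6, 0], [-1, 0, 0, -0.3, 0], [-1, 0, 0, -0.2, 0], [-1, 0, 0, -0.2, 0], [-1, 0, 0, -0.1, 0], [-1, 0, 0, 0, 0]]]'

```text
t: 7.77
tcp_pos: [0.5136, 0.2137, 0.0298]
orientation: [0.0, 0.68, 0.733, 0.0]
ft_force: [0.0, -0.0, -0.6]
grip_width: 0.0593
gripper_force: 43.3
```

Request:
apply_moves --moves '[[[-1, 0, 0, -0.1, 0], [-1, 0, 0, -0.1, 0], [-1, 0, 0, 0, 0]]]'

```text
t: 8.02
tcp_pos: [0.5136, 0.2137, 0.0276]
orientation: [0.0, 0.68, 0.733, 0.0]
ft_force: [0.5, -0.0, 1.1]
grip_width: 0.0585
gripper_force: 43.5
```

Request:
apply_moves --moves '[[[-1, 0, 0, -0.05, 0], [-1, 0, 0, 0, 0], [0.7, 0, 0, 0, 0], [0.7, 0, 0, 0, 0], [0.7, 0, 0, 0, 0], [0.7, 0, 0, 0, 0], [0.7, 0, 0, 1, 0], [0.7, 0, 0, 2, 0], [0.7, 0, 0, 3, 0], [0.7, 0, 0, 3, 0], [0.7, 0, 0, 3, 0], [1, 0, 0, 3, 0], [1, 0, 0, 3, 0], [1, 0, 0, 2, 0]]]'

```text
t: 9.18
tcp_pos: [0.5138, 0.2143, 0.2306]
orientation: [0.001, 0.68, 0.734, 0.002]
ft_force: [1.3, 0.6, -1.1]
grip_width: 0.0855
gripper_force: 0.0
```

Request:
apply_moves --moves '[[[1, -0.26, -3.06, 0, 0.8], [1, -0.26, -3.06, 0, 0.8], [1, -0.26, -3.06, 0, 0.8], [1, -0.26, -3.06, 0, 0.8], [1, -0.26, -3.06, 0, 0.8], [1, -0.26, -3.06, 0, 0.8], [1, -0.26, -3.06, 0, 0.8], [1, -0.26, -3.06, 0, 0.8], [1, -0.26, -3.06, 0, 0.8], [1, -0.26, -3.06, 0, 0.8], [1, -0.26, -3.06, 0, 0.8], [1, -0.26, -3.06, 0, 0.8], [1, -0.26, -3.06, 0, 0.8], [1, -0.26, -3.06, 0, 0.8], [1, -0.26, -3.06, 0, 0.8], [1, 0, 0, 0, 0]]]'

```text
t: 10.52
tcp_pos: [0.4725, -0.2524, 0.2272]
orientation: [0.001, 0.603, 0.798, -0.001]
ft_force: [-0.4, 0.1, -0.2]
grip_width: 0.0856
gripper_force: 0.0
```

Run:
```python
from fit import *
o=get_obs();print(o['tcp_pos'],o['orientation'],o['ft_force'],o['grip_width'])
S=shot('scene','s2.png')[...,::-1];T=shot('top','t2.png')[...,::-1]
m=np.zeros((600,800,3),np.uint8)
r=lambda I,x,y,w,h,s:cv2.resize(I[y:y+h,x:x+w],None,fx=s,fy=s,interpolation=2)
m[:300,:400]=r(S,360,190,80,60,5);m[300:,:400]=r(T,220,215,80,60,5)
m[:450,400:]=r(S,230,110,80,90,5)
cv2.imwrite('pics/z4.png',m)
```

```text
[ 0.4725 -0.2524  0.2272] [ 0.0007  0.6025  0.7981 -0.0012] [-0.3716  0.0754 -0.2352] 0.085617410739382
```

View pics/z4.png

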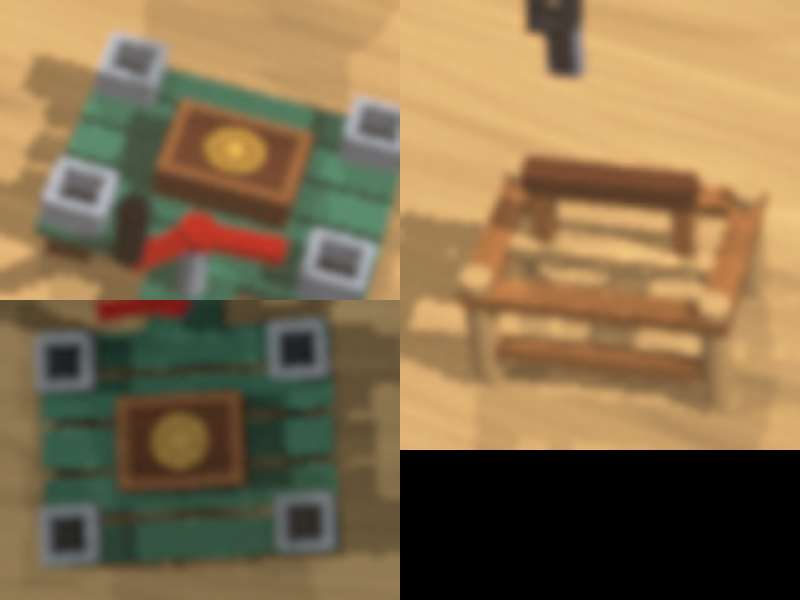

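Run:
```python
from fit import *
I=[up(p,(365,225),5,(400,0)) for p in((450,108),(686,47),(738,220),(499,287))]
Q=[ray('top',p,.09) for p in I];print(np.mean(Q,0),np.array(Q))
s=lambda p:up(p,(230,110),5,(400,0))
P=[ray('scene',s(p),.09) for p in((473,278),(712,305))];print(np.array(P))
print(np.mean([ray('scene',s((525,158)),.138),ray('scene',s((697,176)),.138)],0))
for uv in ((564,75),): print(ray('scene',s(uv),.2272))
```

```text
[ 0.4757 -0.2453  0.09  ] [[ 0.5087 -0.1575  0.09  ]
 [ 0.5489 -0.3024  0.09  ]
 [ 0.4442 -0.3333  0.09  ]
 [ 0.401  -0.1879  0.09  ]]
[[ 0.5475 -0.3014  0.09  ]
 [ 0.5062 -0.1569  0.09  ]]
[ 0.4668 -0.2458  0.138 ]
[ 0.4981 -0.2523  0.2272]
```

Request:
apply_moves --moves '[[[1, 0.3, 0.75, -1, 0.2], [1, 0, 0, -2.5, 0], [1, 0, 0, -2.5, 0], [1, 0, 0, -2.5, 0], [1, 0, 0, -2, 0], [1, 0, 0, -1, 0], [1, 0, 0, -0.4, 0], [1, 0, 0, 0, 0], [-1, 0, 0, 0, 0], [-1, 0, 0, 0, 0], [-1, 0, 0, 0, 0], [-1, 0, 0, 0, 0], [-1, 0, 0, 0, 0], [-1, 0, 0, 0, 0], [-1, 0, 0, 0, 0], [-1, 0, 0, 0, 0]]]' --squeeze 100

```text
t: 11.95
tcp_pos: [0.4767, -0.2384, 0.1082]
orientation: [-0.0, 0.598, 0.801, -0.001]
ft_force: [-3.6, -0.7, 6.0]
grip_width: 0.0187
gripper_force: 97.7
```

Request:
apply_moves --moves '[[[-1, 0, 0, 0.5, 0], [-1, 0, 0, 1.5, 0], [-1, 0, 0, 2.5, 0], [-1, 0, 0, 2.5, 0], [-1, 0, 0, 2.5, 0], [-1, 0, 0, 2.5, 0], [-1, 0, 0, 2, 0], [-1, 0, 0, 1, 0], [-1, 0, 0, 0, 0]]]'

```text
t: 12.7
tcp_pos: [0.4783, -0.238, 0.2595]
orientation: [0.002, 0.598, 0.802, 0.0]
ft_force: [0.4, 0.4, -6.9]
grip_width: 0.0187
gripper_force: 98.6
```

Request:
apply_moves --moves '[[[-1, 0.1, 1.5, 0, -0.6], [-1, 0.2, 2.5, 0, -0.7], [-1, 0.2, 2.5, 0, -0.7], [-1, 0.2, 2.5, 0, -0.7], [-1, 0.2, 2.5, 0, -0.7], [-1, 0.2, 2.5, 0, -0.7], [-1, 0.2, 2.5, 0, -0.7], [-1, 0.2, 2.5, 0, -0.7], [-1, 0.2, 2.5, 0, -0.7], [-1, 0.2, 2.5, 0, -0.7], [-1, 0.2, 2.5, 0, -0.7], [-1, 0.2, 2.5, 0, -0.7], [-1, 0.2, 2.5, 0, -0.7], [-1, 0.2, 2.5, 0, -0.7], [-1, 0.2, 2.5, 0, -0.7], [-1, 0.2, 2.5, 0, -0.6], [-1, 0.2, 2.5, 0, -0.3], [-1, 0.2, 2.5, 0, 0], [-1, 0.1, 1.8, 0, 0], [-1, 0, 0, 0, 0]]]'

```text
t: 14.37
tcp_pos: [0.5113, 0.2251, 0.2559]
orientation: [-0.002, 0.672, 0.741, 0.0]
ft_force: [0.1, -0.3, -6.0]
grip_width: 0.0189
gripper_force: 98.5
```

Run:
```python
from fit import *
o=get_obs();print(o['tcp_pos'],o['orientation'],o['ft_force'],o['grip_width'])
S=shot('scene','s3.png')[...,::-1];T=shot('top','t3.png')[...,::-1]
m=np.zeros((600,800,3),np.uint8)
r=lambda I,x,y,w,h,s:cv2.resize(I[y:y+h,x:x+w],None,fx=s,fy=s,interpolation=2)
m[:600,:500]=r(S,350,130,100,120,5);m[:400,500:]=r(T,215,190,75,100,4)
cv2.imwrite('pics/z5.png',m)
```

```text
[0.5113 0.2251 0.2559] [-0.0022  0.6716  0.7409  0.0002] [ 0.1412 -0.3396 -6.0342] 0.018935868927481468
```

View pics/z5.png

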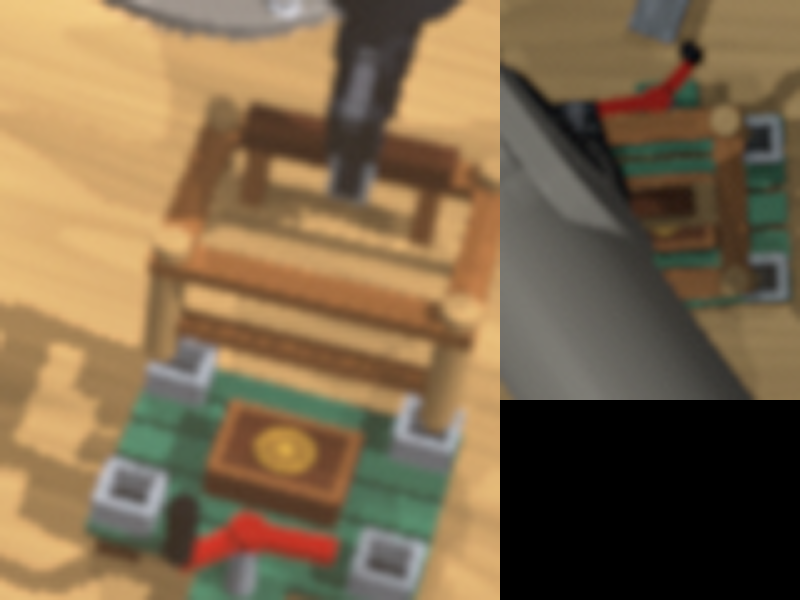

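Run:
```python
from fit import *
s=lambda p:up(p,(350,130),5); t=lambda p:up(p,(215,190),4,(500,0))
z=.2377
A=[ray('scene',s(p),z) for p in((173,240),(460,310),(222,110))]
B=[ray('top',t(p),z) for p in((725,122),(737,280))]
L=[(.055,-.075),(.055,.075),(-.055,-.075),(.055,-.075),(-.055,-.075)]
yaw=.098;c,q=np.cos(yaw),np.sin(yaw)
for X,l in zip(A+B,L): print(X[:2]-np.array([c*l[0]-q*l[1],q*l[0]+c*l[1]]))
v=A[1]-A[0];print('yaw',np.arctan2(-v[0],v[1]),np.linalg.norm(v)); v=B[0]-B[1];print(np.arctan2(v[1],v[0]),np.linalg.norm(v)); v=A[0]-A[2];print(np.arctan2(v[1],v[0]),np.linalg.norm(v))
C=[ray('scene',s(p),.042) for p in((186,362),(132,485),(388,562),(430,426))];print('base',np.mean(C,0))
C=[ray('top',t(p),.042) for p in((765,138),(771,276))]
for X,l in zip(C,[(.055,-.075),(-.055,-.075)]): c,q=np.cos(.078),np.sin(.078);print('base top',X[:2]-np.array([c*l[0]-q*l[1],q*l[0]+c*l[1]]))
```

```text
[0.508  0.2206]
[0.5092 0.2196]
[0.508  0.2195]
[0.5096 0.215 ]
[0.5116 0.2141]
yaw 0.09022650636942575 0.14886941290097164
0.10810831407942346 0.1081307350587488
0.10822860792678891 0.11009248758964153
base [0.5104 0.2166 0.042 ]
base top [0.5132 0.2068]
base top [0.5137 0.2074]
```

Request:
apply_moves --moves '[[[-1, 0.2, -0.4, -1, -1.1], [-1, 0, 0, -2, 0], [-1, 0, 0, -2, 0], [-1, 0, 0, -2, 0], [-1, 0, 0, -1.5, 0], [-1, 0, 0, -1, 0], [-1, 0, 0, 0, 0], [-1, 0, 0, 0, 0]]]'

```text
t: 15.13
tcp_pos: [0.5152, 0.215, 0.1622]
orientation: [-0.0, 0.682, 0.732, -0.001]
ft_force: [0.2, 0.3, -6.8]
grip_width: 0.0183
gripper_force: 98.4
```

Run:
```python
from fit import *
o=get_obs();print(o['tcp_pos'],o['orientation'],o['ft_force'],o['grip_width'])
S=shot('scene','s4.png')[...,::-1];T=shot('top','t4.png')[...,::-1]
m=np.zeros((600,800,3),np.uint8)
r=lambda I,x,y,w,h,s:cv2.resize(I[y:y+h,x:x+w],None,fx=s,fy=s,interpolation=2)
m[:600,:500]=r(S,350,145,100,120,5);m[:400,500:]=r(T,215,190,75,100,4)
cv2.imwrite('pics/z6.png',m)
```

```text
[0.5152 0.215  0.1622] [-0.0002  0.6816  0.7317 -0.0007] [ 0.1544  0.3267 -6.8305] 0.018267613950114957
```

View pics/z6.png

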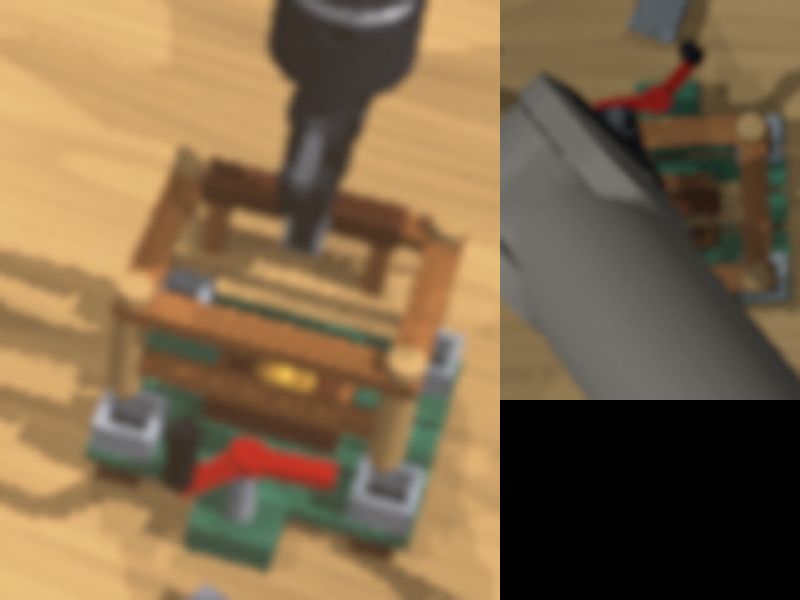

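Run:
```python
from fit import *
s=lambda p:up(p,(350,145),5); t=lambda p:up(p,(215,190),4,(500,0))
z=.090+.1622-.1082
A=[ray('scene',s(p),z) for p in((137,290),(408,362),(190,157))]
B=[ray('top',t(p),z) for p in((750,127),(758,275))]
L=[(.055,-.075),(.055,.075),(-.055,-.075),(.055,-.075),(-.055,-.075)]
yaw=.071;c,q=np.cos(yaw),np.sin(yaw)
for X,l in zip(A+B,L): print(X[:2]-np.array([c*l[0]-q*l[1],q*l[0]+c*l[1]]))
v=A[1]-A[0];print('yaw',np.arctan2(-v[0],v[1]),np.linalg.norm(v)); v=B[0]-B[1];print(np.arctan2(v[1],v[0]),np.linalg.norm(v)); v=A[0]-A[2];print(np.arctan2(v[1],v[0]),np.linalg.norm(v))
for p in ((128,410),(388,482)): print(ray('scene',s(p),.042))
print('foot tips', [ray('scene',s(p),.054) for p in((126,412),(388,480))])
```

```text
[0.5135 0.2121]
[0.5124 0.2111]
[0.5104 0.2095]
[0.5151 0.209 ]
[0.5162 0.2076]
yaw 0.07866780753227881 0.14908410258001836
0.08476688045384836 0.10902194935306549
0.09170426075810262 0.11325306560851374
[0.5694 0.143  0.042 ]
[0.5573 0.2938 0.042 ]
foot tips [array([0.5816, 0.1455, 0.054 ]), array([0.5664, 0.2946, 0.054 ])]
```

Request:
apply_moves --moves '[[[-1, -0.2, 0.45, 0, 0.3], [-1, 0, 0, 0, 0], [-1, 0, 0, -0.5, 0], [-1, 0, 0, -0.5, 0], [-1, 0, 0, -0.5, 0], [-1, 0, 0, -0.3, 0], [-1, 0, 0, -0.2, 0], [-1, 0, 0, 0, 0]]]'

```text
t: 15.9
tcp_pos: [0.5129, 0.2203, 0.142]
orientation: [-0.0, 0.679, 0.734, -0.001]
ft_force: [-0.4, 0.8, -6.4]
grip_width: 0.0184
gripper_force: 98.4
```

Request:
apply_moves --moves '[[[-1, 0, 0, -0.2, 0], [-1, 0, 0, -0.2, 0], [-1, 0, 0, -0.2, 0], [-1, 0, 0, -0.1, 0], [-1, 0, 0, 0, 0]]]'

```text
t: 16.32
tcp_pos: [0.5132, 0.2205, 0.1355]
orientation: [-0.0, 0.679, 0.734, -0.0]
ft_force: [-1.0, 0.7, -6.7]
grip_width: 0.0183
gripper_force: 98.5
```

Forces are still clean, so I'll keep lowering until it seats.

Request:
apply_moves --moves '[[[-1, 0, 0, -0.2, 0], [-1, 0, 0, -0.15, 0], [-1, 0, 0, -0.1, 0], [-1, 0, 0, -0.1, 0], [-1, 0, 0, 0, 0]]]'

```text
t: 16.73
tcp_pos: [0.5132, 0.2207, 0.1304]
orientation: [0.0, 0.679, 0.734, -0.0]
ft_force: [-0.5, -0.1, -5.6]
grip_width: 0.0187
gripper_force: 98.6
```

Request:
apply_moves --moves '[[[-1, 0, 0, -0.1, 0], [-1, 0, 0, -0.05, 0], [-1, 0, 0, 0, 0]]]'

```text
t: 16.98
tcp_pos: [0.5131, 0.2207, 0.1301]
orientation: [0.0, 0.679, 0.734, -0.0]
ft_force: [-5.0, -3.3, 7.9]
grip_width: 0.0185
gripper_force: 100.6
```

Request:
apply_moves --moves '[[[-1, 0, 0, -0.1, 0], [-1, 0, 0, 0, 0], [-1, 0, 0, 0.1, 0], [-1, 0, 0, 0, 0], [1, 0, 0, 0, 0], [1, 0, 0, 0, 0], [1, 0, 0, 0, 0], [1, 0, 0, 0, 0], [1, 0, 0, 0, 0], [1, 0, 0, 1, 0], [1, 0, 0, 2, 0], [1, 0, 0, 3, 0], [1, 0, 0, 3, 0], [1, 0, 0, 3, 0]]]'

```text
t: 18.15
tcp_pos: [0.513, 0.2207, 0.2508]
orientation: [-0.0, 0.679, 0.734, 0.0]
ft_force: [1.6, -1.2, 0.7]
grip_width: 0.0854
gripper_force: 0.0
```

Request:
apply_moves --moves '[[[1, 0.86, -0.22, 0, 6.43], [1, 0.86, -0.22, 0, 6.43], [1, 0.86, -0.22, 0, 6.43], [1, 0.86, -0.22, 0, 6.43], [1, 0.86, -0.22, 0, 6.43], [1, 0.86, -0.22, 0, 6.43], [1, 0.86, -0.22, 0, 6.43], [1, 0.86, -0.22, 0, 6.43], [1, 0.86, -0.22, 0, 6.43], [1, 0.86, -0.22, 0, 6.43], [1, 0.86, -0.22, 0, 6.43], [1, 0.86, -0.22, 0, 6.43], [1, 0.86, -0.22, 0, 6.43], [1, 0.86, -0.22, 0, 6.43], [1, 0, 0, 0, 0], [1, 0, 0, 0, 0]]]'

```text
t: 19.48
tcp_pos: [0.6338, 0.1896, 0.249]
orientation: [-0.0, -0.037, 0.999, 0.0]
ft_force: [-0.6, -0.0, -0.2]
grip_width: 0.0856
gripper_force: 0.0
```

Run:
```python
from fit import *
o=get_obs();print(o['tcp_pos'],o['orientation'],o['joints'])
S=shot('scene','s5.png')[...,::-1];T=shot('top','t5.png')[...,::-1]
m=np.zeros((600,800,3),np.uint8)
r=lambda I,x,y,w,h,s:cv2.resize(I[y:y+h,x:x+w],None,fx=s,fy=s,interpolation=2)
m[:600,:500]=r(S,350,150,100,120,5);m[:400,500:]=r(T,215,190,75,100,4)
cv2.imwrite('pics/z7.png',m)
```

```text
[0.6338 0.1896 0.249 ] [-0.0002 -0.0369  0.9993  0.0004] [ 0.2355  0.6094 -0.9402  1.5232  0.5048  1.268   0.8735]
```

View pics/z7.png

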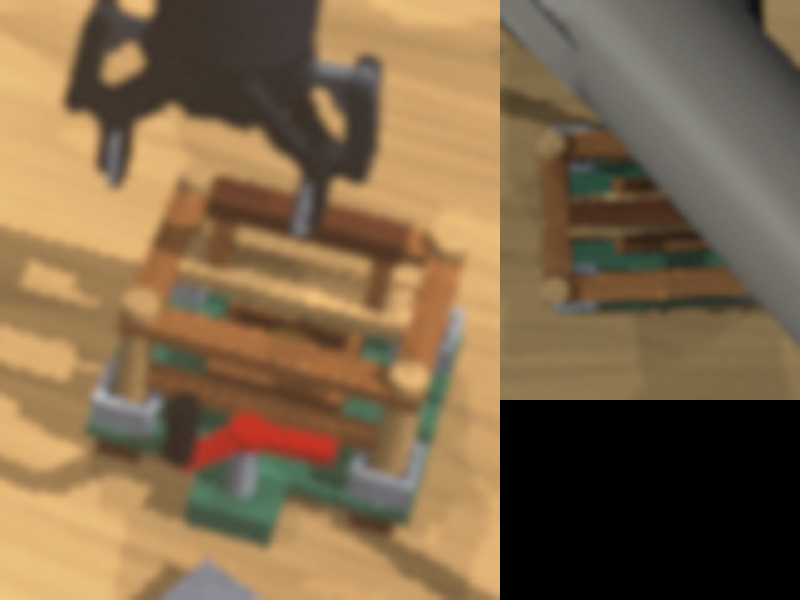

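The frame is seated, with its posts in the cups. The latch is open and its knob is at (181,425). I'll lower the fingers around the knob.

Request:
apply_moves --moves '[[[1, 0, 0, -2.5, 0], [1, 0, 0, -3, 0], [1, 0, 0, -3, 0], [1, 0, 0, -3, 0], [1, 0, 0, -2.5, 0], [1, 0, 0, -1.5, 0], [1, 0, 0, -0.9, 0], [1, 0, 0, 0, 0], [-0.3, 0, 0, 0, 0], [-0.3, 0, 0, 0, 0], [-0.3, 0, 0, 0, 0], [-0.3, 0, 0, 0, 0], [-0.3, 0, 0, 0, 0]]]' --squeeze 20

```text
t: 20.67
tcp_pos: [0.6342, 0.1899, 0.0857]
orientation: [0.001, -0.039, 0.999, 0.0]
ft_force: [-0.4, -0.7, 0.0]
grip_width: 0.0298
gripper_force: 0.0
```

Request:
apply_moves --moves '[[[-1, 0, 0, 0, 0], [-1, 0, 0, 0, 0], [-1, 0, 0, 0, 0], [-1, 0, 0, 0, 0], [-1, 0.42, 0.53, 0, 0], [-1, 0, 0, 0, 0], [-1, 0.33, 0.58, 0, 0], [-1, 0, 0, 0, 0], [-1, 0.24, 0.63, 0, 0], [-1, 0, 0, 0, 0], [-1, 0.15, 0.66, 0, 0], [-1, 0, 0, 0, 0], [-1, 0.04, 0.68, 0, 0], [-1, 0, 0, 0, 0]]]'

```text
t: 21.83
tcp_pos: [0.6506, 0.2165, 0.0855]
orientation: [0.004, -0.037, 0.999, -0.002]
ft_force: [9.1, -5.5, 3.0]
grip_width: 0.0174
gripper_force: 21.8
```

Request:
apply_moves --moves '[[[-1, 0.2, 0.67, 0, 0], [-1, 0, 0, 0, 0], [-1, -0.1, 0.65, 0, 0], [-1, 0, 0, 0, 0], [-1, -0.22, 0.63, 0, 0], [-1, 0, 0, 0, 0], [-1, -0.32, 0.58, 0, 0], [-1, 0, 0, 0, 0]]]'

```text
t: 22.5
tcp_pos: [0.6441, 0.2438, 0.0852]
orientation: [0.002, -0.038, 0.999, -0.001]
ft_force: [6.1, -2.5, 1.3]
grip_width: 0.0172
gripper_force: 21.7
```

Request:
apply_moves --moves '[[[-1, -0.4, 0.57, 0, 0], [-1, 0, 0, 0, 0], [-1, -0.4, 0.4, 0, 0], [-1, 0, 0, 0, 0], [-1, -0.3, 0.3, 0, 0], [-1, 0, 0, 0, 0]]]'

```text
t: 23.0
tcp_pos: [0.6352, 0.2538, 0.0851]
orientation: [0.004, -0.037, 0.999, -0.003]
ft_force: [10.4, -6.9, 1.0]
grip_width: 0.0169
gripper_force: 21.9
```

Request:
apply_moves --moves '[[[-1, -0.3, 0.3, 0, 0], [-1, 0, 0, 0, 0], [-1, 0, 0, 0, 0]]]'

```text
t: 23.25
tcp_pos: [0.6348, 0.2538, 0.0851]
orientation: [0.005, -0.035, 0.999, -0.004]
ft_force: [15.1, -11.3, 0.4]
grip_width: 0.0174
gripper_force: 22.1
```

Run:
```python
from fit import *
S=shot('scene','s6.png')[...,::-1]
m=np.zeros((600,500,3),np.uint8)
m[:600,:500]=cv2.resize(S[150:270,350:450],None,fx=5,fy=5,interpolation=2)
cv2.imwrite('pics/z8.png',m)
```

```text
(no output)
```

View pics/z8.png

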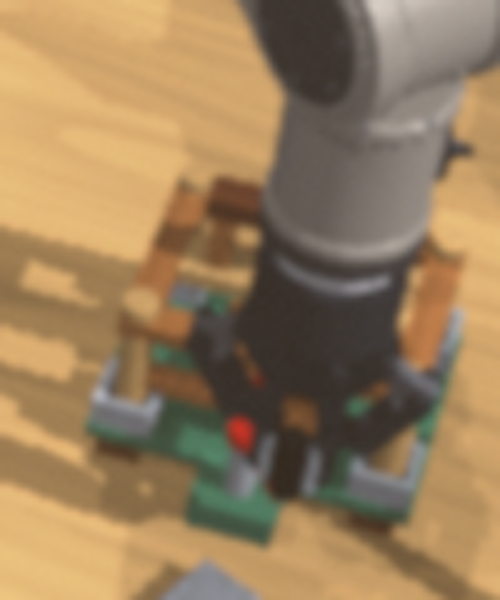

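The knob stopped moving while the force kept rising, so the latch is at its firm stop. I'll let go and back off upwards.

Request:
apply_moves --moves '[[[0.2, 0, 0, 0, 0], [0.2, 0, 0, 0, 0], [0.2, 0, 0, 0, 0], [0.2, 0, 0, 0, 0], [0.2, 0, 0, 1, 0], [0.2, 0, 0, 2, 0], [0.2, 0, 0, 3, 0], [0.2, 0, 0, 4, 0], [0.2, 0, 0, 4, 0], [0.2, 0, 0, 4, 0], [0.2, 0, -4, 1, 0], [0.2, 0, -4, 1, 0], [0.2, 0, -4, 0, 0], [0.2, 0, -4, 0, 0], [0.2, 0, -4, 0, 0], [0.2, 0, -4, 0, 0], [0.2, 0, -4, 0, 0], [0.2, 0, -4, 0, 0], [0.2, 0, 0, 0, 0]]]'

```text
t: 24.88
tcp_pos: [0.6272, -0.0696, 0.2843]
orientation: [-0.001, -0.033, 0.999, -0.003]
ft_force: [0.9, -0.9, -1.3]
grip_width: 0.0512
gripper_force: 0.0
```

Run:
```python
from fit import *
S=shot('scene','s7.png')[...,::-1];T=shot('top','t7.png')[...,::-1]
m=np.zeros((600,800,3),np.uint8)
r=lambda I,x,y,w,h,s:cv2.resize(I[y:y+h,x:x+w],None,fx=s,fy=s,interpolation=2)
m[:500,:500]=r(S,350,160,100,100,5);m[:400,500:]=r(T,220,185,75,100,4)
cv2.imwrite('pics/z9.png',m)
t=lambda p:up(p,(220,185),4,(500,0))
for n in ('scene','top'):
  for k in ('latch_knob','wax_jar_mid','blanks_mid','brush_mid','display_mid'):
    print(n,k,[np.round(w(n,d['location']),3).tolist() for d in search_frame(n,k)[:1]])
```

```text
scene latch_knob [[0.614, 0.236, 0.071]]
scene wax_jar_mid [[0.79, -0.001, 0.062]]
scene blanks_mid [[0.664, -0.416, 0.064]]
scene brush_mid [[0.738, 0.216, 0.017]]
scene display_mid [[0.616, 0.434, 0.044]]
top latch_knob [[0.607, 0.232, 0.073]]
top wax_jar_mid [[0.775, -0.008, 0.073]]
top blanks_mid [[0.65, -0.43, 0.059]]
top brush_mid [[0.724, 0.215, 0.023]]
top display_mid [[0.613, 0.425, 0.014]]
```

View pics/z9.png

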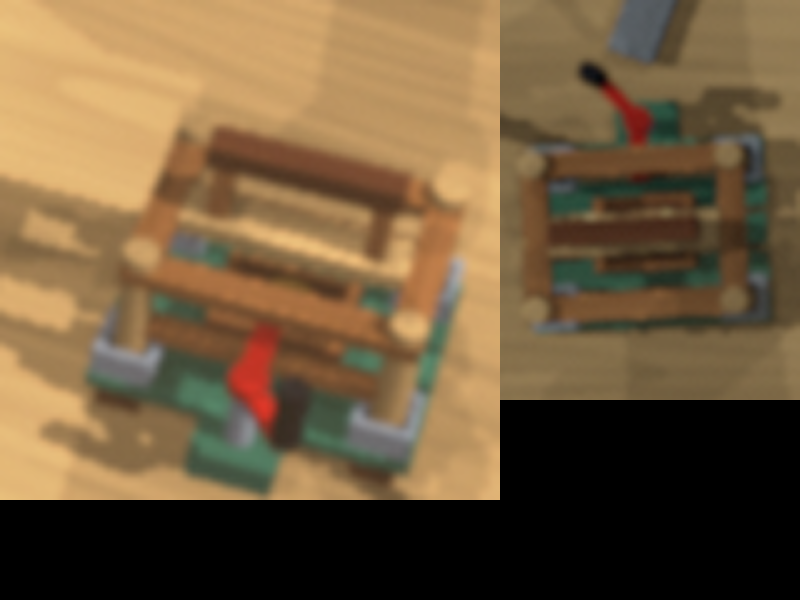

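The tongue lies across the rail, from about (640,125) to (640,175) in the top view, and the knob has swung round to (593,73). The frame is seated, the plaque is still in place on the deck, and the bystanders haven't moved.

```bash
python3 -c "
from bench import order
print(order.finish_job())"
```

```text
the job is handed in; nothing more can be done
None
```

The job is handed in: the plaque lies flat near the middle of the deck (within about 3 mm) and square with it, the frame is seated in all four sockets, the latch is closed to its stop, and the bystanders have not moved; it took about 25 s.

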